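# Move the seasonings from the old stand to the new rack, in reverse order

### The arm

A 7-joint arm with a two-finger parallel gripper is mounted at the origin on a cart in front of the work surface, level with it; the furniture and walls round the work are solid. World frame = base frame: x ahead of the robot, y to its left, z up, the work surface at z = 0. Lengths are in m, angles in rad, forces in N, time in s.
With the tool pointing down it reaches from about 0.4 to 0.85 m from the base axis. Payload 6.9 kg.
Tool frame: the origin (TCP) lies midway between the tips of the shut fingers; the grasp point (between the pads) lies behind it (ctrl.pinch_z is the z of the grasp point in the tool frame, in m); z points along the fingers, y is the line along which they close (so a half turn about z gives the same grasp; the last joint's range is limited). The gripper opens to 85 mm and grips with 20 to 120 N. Pads are 22 mm wide; open, the fingers measure 114 mm over their backs; the gripper's body (76 mm by 85 mm) begins 54 mm behind the grasp point. The pads swing forward as they close: fully open they stand 13 mm farther back than shut.
Start: joints at [-1.081, 0.507, -0.238, 1.5, 0.126, 1.149, -0.155], TCP at [0.235, 0.579, 0.231] pointing down, gripper open.
Joint ranges: [-3.08, 3.08], [-0.24, 2.05], [-1.43, 1.35], [0, 2.5], [-1.52, 4.66], [0.17, 1.96], [-2.89, 2.89]. Speed limits (rad/s): [2.39, 2.39, 3.14, 3.14, 3.14, 3.14, 3.14].

### API

Orientations are given as a unit quaternion [w, x, y, z].
In Python, from station import ctrl, get_state, vision, ticket, models gives the robot as it stands. Calls block until the motion is done:
- ctrl.movep(position, orientation): joint-space move of the TCP to a pose.
- ctrl.movel(position, frame=None, max_speed=0.15): straight line of the TCP; frame=None keeps the orientation; max_speed is the mean speed in m/s.
- ctrl.set_joints(angles): joint-space move.
- ctrl.ungrasp() and ctrl.close_gripper(force=None): open the fingers fully, or close them until they stop; force is the grip in N (None keeps the last).
- ctrl.pause(seconds).
- ctrl.ik(position, orientation): joint angles nearest the present ones, or None.
- get_state(): the state.
- vision.grab_frame(name): name is "scene" or "top"; returns (picture, depth): 480x640x3 uint8, blue, green, red; 480x640 float32, m along the optical axis (not along the pixel's ray), 0 where there is no reading.
- vision.camera_info(name): a dict with "mtx" (3x3 intrinsics, pixels), "R" (3x3) and "t" (3): a world point X has camera coordinates R X + t. Camera axes: x right, y down, z forward; pixel columns grow to the right and rows downward; lengths in m; the calibration is good to about 2 mm. A picture is of the moment at which its call begins. camera_info takes no time and is no camera call.
A pose or a line that the arm cannot do raises ctrl.Unreachable and nothing moves.
- ticket.close_job(): hands the job in; it is judged then, once.
Trained networks look in the newest picture that a camera, given by its name, has taken for a name from the list of things; names that differ only in an ending like _2 or _b are one class to them, and where a whole thing is asked for, a point or a joint stands for the part that bears it (a point fixed in the world has none). Each returns a list of dicts, best first, with "p" (0 to 1); they miss things now and then, are a little off and sometimes report something else, mostly with a low value. They report only what shows in the picture. A call takes as long as a camera call. They do not tell look-alikes from the thing itself.
- models.recognise(camera, target): "point" ([column, row] in pixels, amid what is visible of it).
- models.masks_of(camera, target): "mask" (480x640 bool, what is visible of it) and "point" ([column, row] in pixels, amid what is visible of it).
The state is a dict: "time": time; "qpos": joint angles; "qd": joint speeds; "tau": joint torques, N m; "tcp_pos": TCP position; "eef_rot": TCP orientation; "contact_force": force on the tool from outside, world axes, zero at the start; "wrist_torque": the same for the moment, N m; "width": finger opening in m; "gripper_force": force on a finger pad.
Only numpy, scipy, OpenCV 4.12 (cv2) and the standard library are available. Lean on these libraries where they do the work, as an engineer would, in place of code of your own. Each camera call takes 0.05 s, during which the arm holds its last target. There are 200 camera calls.

### The job

Move the four seasonings (salt shaker, wooden pepper mill, red-capped spice jar, yellow tin) from the wooden stand into the four bays of the white rack in the reverse order: what stands leftmost on the wooden stand, as the robot sees it, goes into the rightmost bay of the white rack, and so on, one to a bay. Keep them upright on the way, and leave each standing flat on the floor of its bay.

Things in the scene. Friction and masses are not known exactly. Their poses are not given: they have to be found in the camera images.
- salt: Salt shaker, grey and clear with a rounded grey top, 90 mm tall, loose, about 0.1 kg. Round: 44 mm across up to 66 mm height, 34 mm across above 74 mm. Grip it from above anywhere between 40 and 65 mm over its underside. Origin: centre of its underside; z up through its top. It may be turned any way about z.
- mill: Pepper mill of dark brown turned wood with a small metal knob, 170 mm tall, loose, about 0.2 kg. Round, 58 mm across at the foot; it tapers to about 48 mm across at 100 to 122 mm height and is 50 mm across at 141 mm (the head); fingers do not sink into its waist. Grip it from above between 105 and 130 mm over its underside. Origin: centre of its underside; z up through its top. It may be turned any way about z.
- spice: Glass spice jar with a red cap, 106 mm tall, loose, about 0.11 kg. Round: 42 mm across, the cap (from 85 mm up) 45 mm across. Grip it from above by the cap, 88 to 98 mm over its underside. Origin: centre of its underside; z up through its top. It may be turned any way about z.
- tin: Yellow round tin with a white band and a steel lid, 85 mm tall, loose, about 0.14 kg. 48 mm across all the way up. Grip it from above between 40 and 70 mm over its underside. Origin: centre of its underside; z up through its top. It may be turned any way about z.
- old_stand: Wooden board 100 x 350 x 16 mm, long along y, with a low brass rail along each long edge (tops 30 mm up). Fixed. Carries the four discs in a row at y = -126, -42, 42, 126 mm, a seasoning on each, underside 20 mm above the worktop. Origin: centre of underside; x away from the robot, y to its left (within 7 degrees), z up. May lie nearer or farther than the white rack, roughly parallel to it.
- new_rack: White tray 90 x 342 mm, long along y, fixed: four empty bays, 78 x 78 mm inside, centres at y = -126, -42, 42, 126 mm. Grey bay floor 8 mm above the worktop, walls 6 mm thick, tops 26 to 32 mm up. Origin: centre of underside; x away from the robot, y to its left (within 7 degrees), z up. A thing from y = a on the stand (its frame) belongs in the bay at y = -a (rack's frame).
- disc_salt: Blue silicone disc under the salt shaker at the start, 72 mm across, 4 mm thick, let into the old stand: it cannot be moved and stays there. It marks the place from which the salt shaker came. Origin: centre of its underside, 16 mm above the worktop.
- disc_mill: Green silicone disc under the pepper mill at the start, 72 mm across, 4 mm thick, let into the old stand: it cannot be moved and stays there. It marks the place from which the pepper mill came. Origin: centre of its underside, 16 mm above the worktop.
- disc_spice: Orange silicone disc under the spice jar at the start, 72 mm across, 4 mm thick, let into the old stand: it cannot be moved and stays there. It marks the place from which the spice jar came. Origin: centre of its underside, 16 mm above the worktop.
- disc_tin: Black silicone disc under the yellow tin at the start, 72 mm across, 4 mm thick, let into the old stand: it cannot be moved and stays there. It marks the place from which the yellow tin came. Origin: centre of its underside, 16 mm above the worktop.
Things that resemble listed ones, but are neither listed nor needed, are in the scene too. Leave any green or pink look-alike of the spice alone.

How it is judged:
At the end, for the whole second after the job is handed in: Each seasoning stands in the white rack's bay that mirrors its place on the wooden stand (leftmost to rightmost and so on): within 18 mm of the bay centre in x and y of the rack, underside within 4 mm of the bay floor, tilted under 0.08 rad, at rest and released (((y of disc_salt in the frame of old_stand between -0.156 and -0.096 m and y of salt in the frame of new_rack between 0.108 and 0.144 m) or (y of disc_salt in the frame of old_stand between -0.072 and -0.012 m and y of salt in the frame of new_rack between 0.024 and 0.06 m) or (y of disc_salt in the frame of old_stand between 0.012 and 0.072 m and y of salt in the frame of new_rack between -0.06 and -0.024 m) or (y of disc_salt in the frame of old_stand between 0.096 and 0.156 m and y of salt in the frame of new_rack between -0.144 and -0.108 m)) and x of salt in the frame of new_rack between -0.018 and 0.018 m and z of salt in the frame of new_rack between 0.004 and 0.012 m and angle between each of salt, mill, spice, tin's own z axis and vertical below 0.08 rad and linear speed of each of salt, mill, spice, tin below 0.01 m/s and angular speed of each of salt, mill, spice, tin below 0.15 rad/s and contact force between each of salt, mill, spice, tin and the fingers below 0.05 N and ((y of disc_mill in the frame of old_stand between -0.156 and -0.096 m and y of mill in the frame of new_rack between 0.108 and 0.144 m) or (y of disc_mill in the frame of old_stand between -0.072 and -0.012 m and y of mill in the frame of new_rack between 0.024 and 0.06 m) or (y of disc_mill in the frame of old_stand between 0.012 and 0.072 m and y of mill in the frame of new_rack between -0.06 and -0.024 m) or (y of disc_mill in the frame of old_stand between 0.096 and 0.156 m and y of mill in the frame of new_rack between -0.144 and -0.108 m)) and x of mill in the frame of new_rack between -0.018 and 0.018 m and z of mill in the frame of new_rack between 0.004 and 0.012 m and ((y of disc_spice in the frame of old_stand between -0.156 and -0.096 m and y of spice in the frame of new_rack between 0.108 and 0.144 m) or (y of disc_spice in the frame of old_stand between -0.072 and -0.012 m and y of spice in the frame of new_rack between 0.024 and 0.06 m) or (y of disc_spice in the frame of old_stand between 0.012 and 0.072 m and y of spice in the frame of new_rack between -0.06 and -0.024 m) or (y of disc_spice in the frame of old_stand between 0.096 and 0.156 m and y of spice in the frame of new_rack between -0.144 and -0.108 m)) and x of spice in the frame of new_rack between -0.018 and 0.018 m and z of spice in the frame of new_rack between 0.004 and 0.012 m and ((y of disc_tin in the frame of old_stand between -0.156 and -0.096 m and y of tin in the frame of new_rack between 0.108 and 0.144 m) or (y of disc_tin in the frame of old_stand between -0.072 and -0.012 m and y of tin in the frame of new_rack between 0.024 and 0.06 m) or (y of disc_tin in the frame of old_stand between 0.012 and 0.072 m and y of tin in the frame of new_rack between -0.06 and -0.024 m) or (y of disc_tin in the frame of old_stand between 0.096 and 0.156 m and y of tin in the frame of new_rack between -0.144 and -0.108 m)) and x of tin in the frame of new_rack between -0.018 and 0.018 m and z of tin in the frame of new_rack between 0.004 and 0.012 m); the robot touches nothing.
It fails at once if a seasoning was tipped over (more than 0.7 rad from upright) (angle between any of salt, mill, spice, tin's own z axis and vertical above 0.7 rad).
It also fails if it takes over 117 s, if anything falls off the work surface, if the arm or the gripper's body presses on something with over 40 N, if the wrist force passes 120 N, or if a joint passes its speed limit or range.

## Working session

There is one attempt and no reset: what is moved stays moved. The work goes in short steps, each a Python script; the robot and the scene stay as the last script left them, time stands still between calls to the robot, and variables do not carry over. Pictures are saved under pics/ and viewed, at most 14 in all, crops included, and the job is handed in when it is done.

```bash
ls; mkdir -p pics; python3 - <<'E'
from station import ctrl, get_state, vision, ticket, models
import cv2
s=get_state();print(s['time'],s['tcp_pos'],s['eef_rot'],s['width'],ctrl.pinch_z)
for c in('top','scene'):
    p,d=vision.grab_frame(c);cv2.imwrite(f'pics/{c}0.png',p)
    i=vision.camera_info(c);print(c,i)
    for n in('salt','mill','spice','tin','old_stand','new_rack','disc_salt','disc_mill','disc_spice','disc_tin'):
        print(n,[(round(float(r['p']),2),[int(v) for v in r['point']]) for r in models.recognise(c,n)])
E
```

```text
pics
0.0 [0.23448171 0.57879951 0.23042122] [-1.73569112e-04  1.91200679e-01  9.81550554e-01 -8.83229475e-04] 0.08509757523989261 -0.0187
top {'mtx': array([[553.59775502,   0.        , 318.14603414],
       [  0.        , 553.59775502, 240.40981466],
       [  0.        ,   0.        ,   1.        ]]), 'R': array([[ 0.02445834, -0.99965361, -0.00971866],
       [-0.98750505, -0.02264494, -0.15595186],
       [ 0.15567776,  0.01341155, -0.98771684]]), 't': array([0.0270277 , 0.59454462, 0.86073181])}
salt [(0.96, [272, 199])]
mill [(0.74, [374, 199])]
spice [(0.9, [193, 195]), (0.69, [322, 194]), (0.59, [348, 134])]
tin [(0.71, [423, 205])]
old_stand [(0.69, [321, 218]), (0.6, [343, 219]), (0.42, [346, 334])]
new_rack [(0.87, [346, 333])]
disc_salt [(0.98, [278, 209])]
disc_mill [(0.94, [361, 223])]
disc_spice [(0.98, [319, 218]), (0.16, [342, 219])]
disc_tin [(0.76, [408, 223]), (0.18, [370, 228])]
scene {'mtx': array([[584.40004782,   0.        , 317.28541363],
       [  0.        , 584.40004782, 234.47604728],
       [  0.        ,   0.        ,   1.        ]]), 'R': array([[ 0.81916304, -0.57321825, -0.01981781],
       [-0.35204849, -0.47521983, -0.80636714],
       [ 0.45280655,  0.667523  , -0.59108314]]), 't': array([-0.47690487,  0.2716779 ,  0.86035346])}
salt [(0.6, [313, 198]), (0.46, [330, 246])]
mill [(0.64, [361, 228]), (0.59, [266, 301])]
spice [(0.75, [282, 176]), (0.74, [339, 214]), (0.69, [399, 212]), (0.44, [356, 267])]
tin [(0.58, [387, 263])]
old_stand [(0.62, [355, 274])]
new_rack [(0.9, [262, 301]), (0.19, [314, 222])]
disc_salt [(0.76, [314, 222])]
disc_mill [(0.48, [354, 267])]
disc_spice [(0.67, [331, 244]), (0.55, [354, 276])]
disc_tin [(0.77, [383, 289])]
```

View pics/top0.png

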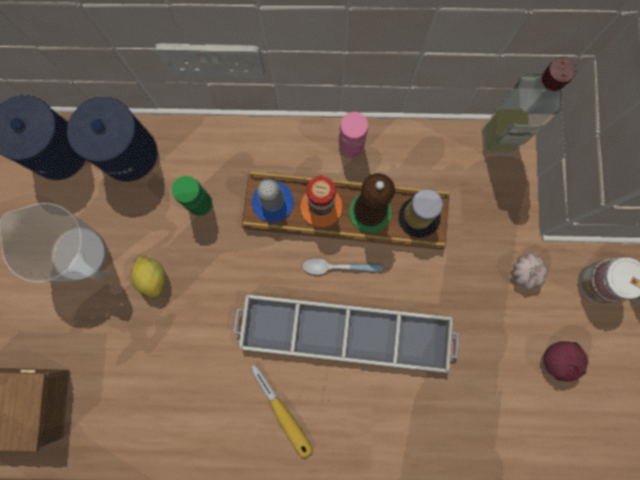

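View pics/scene0.png

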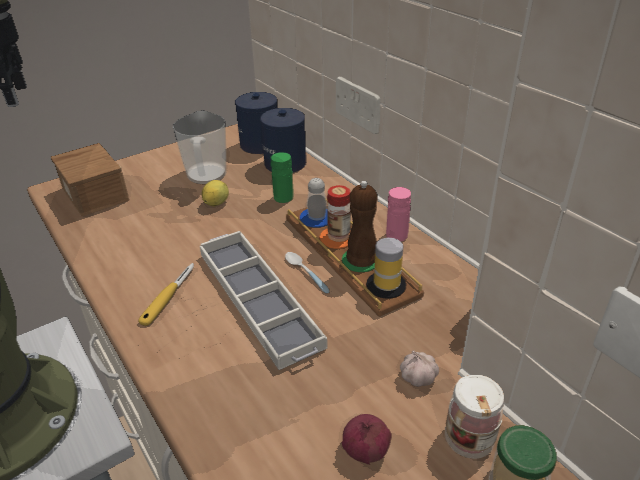

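The row on the stand from left to right is salt (272,199), spice (320,195), mill (374,199), tin (423,205). The rack is nearer the robot, around (346,333). Pink and green jars are decoys. Next I measure with masks and depth.

```bash
cat > h.py <<'E'
from station import ctrl, get_state, vision, ticket, models
import numpy as np, cv2
from scipy.optimize import least_squares
def world(c,d,m):
    i=vision.camera_info(c);K=i['mtx']
    v,u=np.nonzero(m&(d>0));z=d[v,u]
    P=np.c_[(u-K[0,2])/K[0,0]*z,(v-K[1,2])/K[1,1]*z,z]
    return (P-i['t'])@i['R']
def mask(c,n,near=None):
    r=models.masks_of(c,n)
    if near is not None: r=[q for q in r if np.hypot(*(np.array(q['point'])-near))<25]
    return r[0]['mask'] if r else None
def circ(P,r):
    """circle of known radius through side/rim points"""
    f=least_squares(lambda c:np.hypot(P[:,0]-c[0],P[:,1]-c[1])-r,P[:,:2].mean(0)+[.01,0],loss='soft_l1',f_scale=.002)
    return f.x,np.sqrt(np.mean(f.fun**2))
E
python3 - <<'E'
from h import *
np.set_printoptions(precision=4,suppress=True)
p,d=vision.grab_frame('top')
near=dict(salt=(272,199),spice=(320,194),mill=(374,199),tin=(423,205))
H=dict(salt=.11,spice=.126,mill=.19,tin=.105)
for n in near:
    P=world('top',d,mask('top',n,near[n]))
    T=P[abs(P[:,2]-H[n])<.004]
    print(n,len(P),'zmax',np.percentile(P[:,2],98),'top',len(T),T.mean(0) if len(T) else 0, (T.min(0)+T.max(0))/2 if len(T) else 0,np.ptp(T,axis=0))
    if n=='salt': S=P[(P[:,2]>.03)&(P[:,2]<.084)];print(circ(S,.022),len(S))
    if n=='mill': S=P[(P[:,2]>.12)&(P[:,2]<.142)];print(circ(S,.0242),len(S))
    if n=='tin': S=P[(P[:,2]>.03)&(P[:,2]<.1)];print(circ(S,.024),len(S))
    if n=='spice': S=P[(P[:,2]>.03)&(P[:,2]<.1)];print(circ(S,.021),len(S))
# discs
for n in near:
    m=mask('top','disc_'+n)
    if m is not None:
        D=world('top',d,m);D=D[abs(D[:,2]-.02)<.006]
        h=D[np.hypot(*(D[:,:2]-np.median(D[:,:2],0)).T)<.06]
        print('disc',n,len(h),cv2.minEnclosingCircle(h[:,:2].astype(np.float32)))
for n in('old_stand','new_rack'):
    m=mask('top',n,(320,218) if n=='old_stand' else None)
    P=world('top',d,m);P=P[(P[:,2]<.04)]
    print(n,len(P),cv2.minAreaRect(P[:,:2].astype(np.float32)),np.percentile(P[:,2],[5,50,95]))
    if n=='new_rack':
        F=P[abs(P[:,2]-.008)<.006]; print('floor',cv2.minAreaRect(F[:,:2].astype(np.float32)),len(F))
        T=P[(P[:,2]>.02)&(P[:,2]<.04)]; print('walls',cv2.minAreaRect(T[:,:2].astype(np.float32)),len(T))
        # bay components
        k=np.zeros((480,640),bool);v,u=np.nonzero(m&(d>0));W=world('top',d,m);s=abs(W[:,2]-.008)<.006;k[v[s],u[s]]=1
        c,l,st,ce=cv2.connectedComponentsWithStats(cv2.morphologyEx(k.astype(np.uint8),cv2.MORPH_OPEN,np.ones((3,3))),connectivity=4)
        for j in range(1,c):
            if st[j,4]>300: Q=world('top',d,l==j);r=cv2.minAreaRect(Q[:,:2].astype(np.float32));print('bay',st[j],r)
E
```

```text
salt 624 zmax 0.1089623938003428 top 129 [0.6647 0.1207 0.1075] [0.6649 0.121  0.1081] [0.0256 0.0234 0.0041]
(array([0.6685, 0.122 ]), np.float64(0.0019488503160081355)) 249
spice 997 zmax 0.1270625548786261 top 581 [0.6604 0.0377 0.1246] [0.6602 0.0376 0.1257] [0.0426 0.0426 0.0073]
(array([0.6591, 0.0375]), np.float64(0.0006460827553374652)) 250
mill 1600 zmax 0.18717682630102622 top 48 [ 0.6528 -0.0451  0.1881] [ 0.6529 -0.0449  0.1891] [0.0105 0.0101 0.0063]
(array([ 0.6538, -0.046 ]), np.float64(0.0005720379637907737)) 65
tin 1095 zmax 0.1061203310216808 top 653 [ 0.6461 -0.1275  0.1035] [ 0.6456 -0.1272  0.1044] [0.0462 0.0465 0.0068]
(array([ 0.6469, -0.1281]), np.float64(0.0011097543235728874)) 322
disc salt 691 ((0.6642618775367737, 0.12119399756193161), 0.035840366035699844)
disc spice 610 ((0.655889093875885, 0.037241604179143906), 0.03585037589073181)
disc mill 389 ((0.650346040725708, -0.04576712101697922), 0.036377761512994766)
disc tin 499 ((0.6420721411705017, -0.1300329715013504), 0.03622271120548248)
old_stand 5514 ((0.6559252738952637, -0.0031813830137252808), (0.
[... 319 characters left out ...]
1372), 85.07495880126953) 8907
walls ((0.44536077976226807, -0.007820174098014832), (0.368004709482193, 0.09006530046463013), 85.0807113647461) 2673
bay [ 245  299   51   52 2194] ((0.4562176465988159, 0.11836586147546768), (0.07752832770347595, 0.0781838595867157), 85.10769653320312)
bay [ 295  305   52   52 2225] ((0.44897139072418213, 0.03401393070816994), (0.0782279372215271, 0.07832140475511551), 85.11893463134766)
bay [ 346  310   51   52 2227] ((0.4416511356830597, -0.05017315596342087), (0.07765045762062073, 0.07817000895738602), 85.03437805175781)
bay [ 397  316   50   52 2224] ((0.4343608319759369, -0.13468226790428162), (0.0764884501695633, 0.07820028066635132), 85.10164642333984)
```

```bash
cat >> h.py <<'E'
YAW=np.radians(-4.95); G=dict(tin=.055,mill=.121,spice=.091,salt=.052)
PICK=dict(tin=(.6458,-.1275),mill=(.6533,-.0452),spice=(.6600,.0376),salt=(.6655,.1212))
BAY=dict(tin=(.4562,.1184),mill=(.4490,.0340),spice=(.4417,-.0502),salt=(.4344,-.1347))
def quat(s):
    a=(YAW+s*np.pi/2)/2; return np.array([0,np.cos(a),np.sin(a),0])
def job(n,s,force=35):
    q=quat(s);px,py=PICK[n];bx,by=BAY[n];g=G[n]-.0187
    def L(x,y,z,v=.2): ctrl.movel([x,y,z],max_speed=v)
    ctrl.movep([px,py,.26],q)
    L(px,py,.02+g); ctrl.close_gripper(force)
    w=get_state()['width']; L(px,py,.085+g,.15); L(bx+.02,py,.085+g); L(bx,by,.085+g)
    st=get_state(); print(n,'width',w,st['width'],st['gripper_force'])
    L(bx,by,.0095+g,.08); ctrl.pause(.2); print(get_state()['contact_force'])
    ctrl.ungrasp(); ctrl.pause(.3); L(bx,by,.26)
    print('t',get_state()['time'])
E
python3 - <<'E'
from h import *
np.set_printoptions(precision=3,suppress=True)
for s in(1,-1):
    for n in G: 
        for p in(PICK[n]+(.26,),PICK[n]+(.02+G[n]-.019,),BAY[n]+(.26,),BAY[n]+(.0095+G[n]-.019,)): print(s,n,ctrl.ik(list(p),quat(s)))
E
```

```text
1 tin [-0.067  0.566  0.406  1.361 -0.224  1.26   0.264]
1 tin [ 0.009  0.737  0.259  1.613 -0.237  0.822  0.279]
1 tin [-0.493  0.246  0.241  1.843 -0.067  1.061 -0.313]
1 tin [-0.39   0.535  0.122  2.126 -0.133  0.487 -0.253]
1 mill [-0.202  0.562  0.42   1.371 -0.231  1.257  0.145]
1 mill [-0.156  0.665  0.326  1.563 -0.245  0.954  0.162]
1 mill [-0.372  0.215  0.302  1.889 -0.073  1.049 -0.126]
1 mill [-0.283  0.403  0.212  2.111 -0.139  0.64  -0.063]
1 spice [-0.252  0.556  0.283  1.351 -0.156  1.256 -0.047]
1 spice [-0.234  0.697  0.245  1.574 -0.2    0.895 -0.005]
1 spice [-0.232  0.209  0.36   1.902 -0.084  1.046  0.077]
1 spice [-0.107  0.45   0.232  2.159 -0.192  0.551  0.18 ]
1 salt [-0.294  0.572  0.142  1.302 -0.081  1.273 -0.236]
1 salt [-0.304  0.754  0.157  1.56  -0.144  0.839 -0.18 ]
1 salt [-0.129  0.236  0.478  1.881 -0.124  1.054  0.312]
1 salt [ 0.039  0.542  0.303  2.172 -0.345  0.472  0.524]
-1 tin [-0.374  0.773  1.151  1.365 -0.698  1.438 -2.478]
-1 tin [ 0.464  0.769 -0.541  1.607  0.475  0.9    2.803]
-1 tin [ 0.079  0.262 -0.499  1.836  0.141  1.078  2.583]
-1 tin [ 0.069  0.576 -0.552  2.121  0.544  0.585  2.179]
-1 mill [ 0.282  0.556 -0.445  1.364  0.24   1.275  2.881]
-1 mill [ 0.341  0.688 -0.543  1.556  0.398  1.01   2.74 ]
-1 mill [ 0.147  0.216 -0.344  1.883  0.083  1.057  2.824]
-1 mill [ 0.253  0.43  -0.533  2.104  0.339  0.69   2.55 ]
-1 spice [ 0.193  0.577 -0.52   1.344  0.286  1.295  2.72 ]
-1 spice [ 0.236  0.739 -0.589  1.567  0.468  0.98   2.558]
-1 spice [-0.769  0.369  1.155  1.907 -0.377  1.11  -2.693]
-1 spice [ 0.393  0.467 -0.472  2.153  0.371  0.599  2.709]
-1 salt [ 0.088  0.612 -0.577  1.296  0.329  1.328  2.572]
-1 salt [ 0.116  0.81  -0.609  1.553  0.535  0.949  2.391]
-1 salt [-0.562  0.393  1.155  1.884 -0.399  1.124 -2.485]
-1 salt [ 0.548  0.547 -0.436  2.166  0.46   0.518  2.817]
```

```bash
python3 - <<'E'
from h import *
ctrl.movel([.235,.575,.30],max_speed=.2)
job('tin',1)
P,d=vision.grab_frame('top');cv2.imwrite('pics/t1.png',P)
P,d=vision.grab_frame('scene');cv2.imwrite('pics/s1.png',P)
E
```

```text
tin width 0.047122562087358676 0.04634796712973421 36.16723460610956
[ 0.35865902  0.42302293 -2.04767007]
t 12.8667
```

View pics/s1.png

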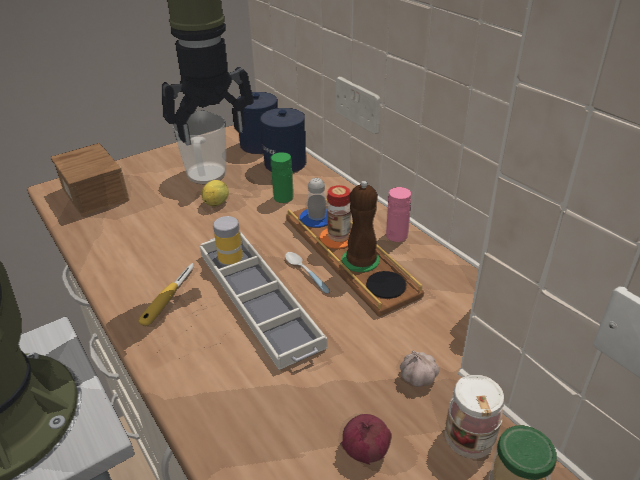

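The tin stands upright in the leftmost bay (228,240) and its black disc (386,284) is now empty. The other three follow the same way.

```bash
python3 - <<'E'
from h import *
job('mill',1,45)
P,d=vision.grab_frame('scene');cv2.imwrite('pics/s2.png',P)
E
```

```text
mill width 0.04721703600982961 0.04717354420742297 46.44770660635004
[ 0.30894054  0.27077781 -2.26707223]
t 20.4167
```

View pics/s2.png

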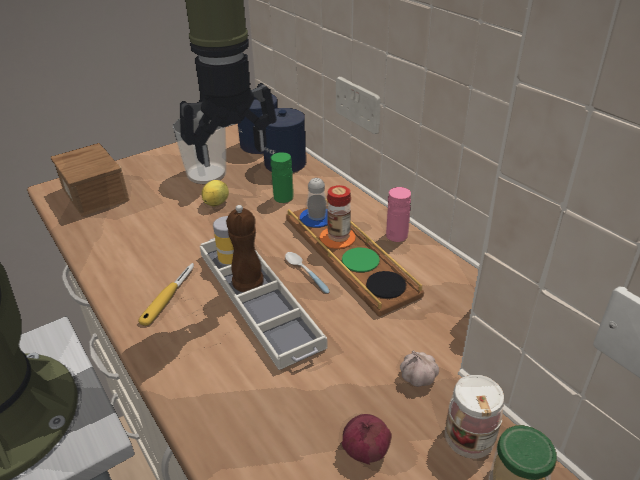

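The mill stands upright in the second bay (243,250). For the spice jar and salt I go sideways over the empty stand slots first, then in, to stay clear of the mill.

```bash
sed -i 's/L(bx+.02,py,.085+g); L(bx,by/L(px-.01,by,.085+g); L(bx,by/' h.py; python3 - <<'E'
from h import *
job('spice',1)
job('salt',1)
ctrl.movep([.45,.35,.35],quat(1))
np.set_printoptions(precision=4,suppress=True)
P,d=vision.grab_frame('scene');cv2.imwrite('pics/s3.png',P)
P,d=vision.grab_frame('top');cv2.imwrite('pics/t3.png',P)
H=dict(salt=.098,spice=.114,mill=.178,tin=.093)
c,s=np.cos(YAW),np.sin(YAW)
for n in H:
    for r in models.masks_of('top',n):
        Q=world('top',d,r['mask']);T=Q[abs(Q[:,2]-H[n])<.004]
        if len(T): e=T[:,:2].mean(0)-BAY[n];print(n,r['p'],np.percentile(Q[:,2],98),'err',c*e[0]+s*e[1],-s*e[0]+c*e[1])
print(get_state()['time'])
E
```

```text
spice width 0.04365198651339569 0.043755969008226335 35.80517292022705
[-0.71637609 -0.34282681 -1.70837541]
t 28.2667
salt width 0.03824805056373264 0.03817232128985789 34.828309954027645
[ 0.03662113  0.14079941 -1.28839418]
t 37.675
salt 0.83 0.09790385595195895 err -0.0005454942376665522 1.352691989067287e-05
spice 0.86 0.1158632400174903 err 0.0009218295905567994 0.0006103846549796644
mill 0.62 0.17698193088678474 err -0.0006485763099143636 -0.0003286554962933769
tin 0.72 0.09412195833396222 err 0.00043160500761194715 -0.000695074444296707
39.7667
```

View pics/s3.png

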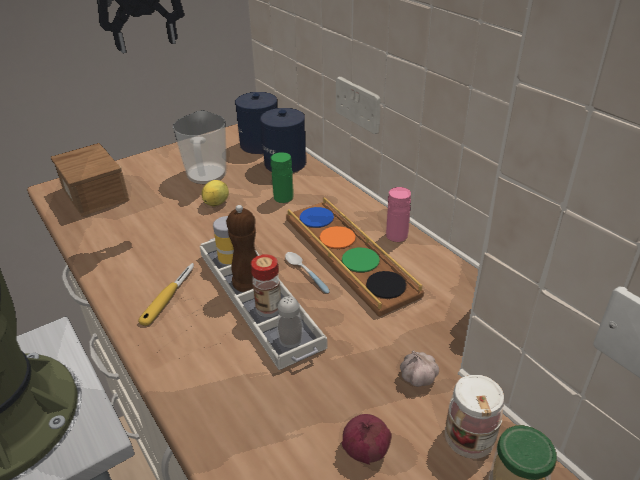

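View pics/t3.png

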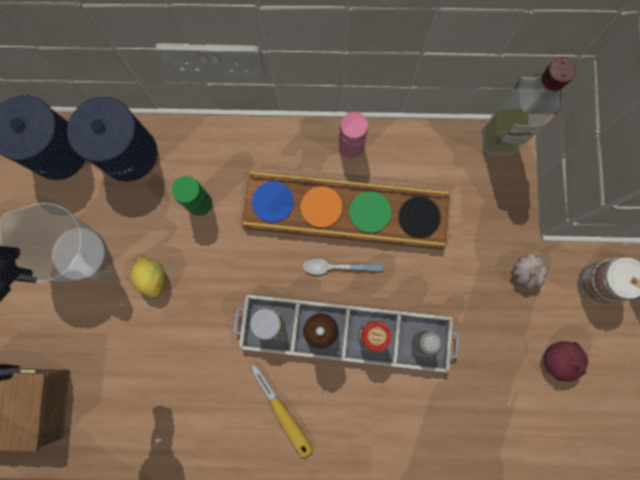

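All four stand upright and centred to within about 1 mm, reversed as tin, mill, spice, salt at (265,324), (320,331), (376,337), (429,343). The gripper is clear of everything.

```bash
python3 -c "
from station import *
print(get_state()['contact_force'],ticket.close_job())"
```

```text
the job is handed in; nothing more can be done
[ 0.17512146 -0.00900208  0.27688932] None
```

The job is handed in at about 40 s of the 117 s allowed: all four seasonings stand upright in the white rack in reverse order (left to right tin, mill, spice, salt), each measured within about 1 mm of its bay centre, though the hand-in call returned no verdict.

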